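# Step the cup carousel round to the filling funnel

### The job

Bring the carousel's empty steel cup centrally under the filling funnel: turn the white disc by gently pushing the upright tabs on its rim with the fingertips, in as many pushes as it takes, then move away. Do not grip the tabs, do not touch or lift the cups, which stay in their seats, and leave the other things on the table where they are.

Things in the scene. Friction and masses are not known exactly. Their poses are not given: they have to be found in the camera images.
- stand: Fixed stand of the carousel: round steel foot (164 mm) whose origin is on the table under the disc's axis. A thin post stands 145 mm from the axis in the stand's own -y direction and carries the filling funnel (60 mm wide, up to 202 mm high), which overhangs the disc by way of a bar at height 150 mm. The stand cannot move. A fixed wire cutter (its near parts up to 90 mm high) stands just beyond the carousel, its front edge at x = 0.61.
- disc (a joint): Angle (rad) by which the disc has been turned since the start about its vertical axis, counter-clockwise from above positive; it reads 0 at the start wherever the cups stand. The disc turns freely either way without stops in use; it has no click positions, and friction (about 0.12 N m, some 1.2 N at a tab) keeps it where it is left.
- disc_centre (a point): Centre of the disc's upper face, on its axis. The white disc is 184 mm across and 12 mm thick, its upper face 35 mm above the table. It carries four cup seats (each four steel pins 8 mm high round the cup) a quarter turn apart, their centres 56 mm from the axis, and four tabs halfway between them. Cup rims reach 71 mm above the table and 92 mm from the axis.
- funnel_tip (a point): Lower mouth of the funnel (12 mm wide), 100 mm above the table and 56 mm from the disc's axis; the cup to be filled belongs under it.
- empty_cup_mid (a point): Centre, 16 mm above its underside, of the empty steel cup on the carousel, the only one of its four cups with nothing in it (66 mm wide, 33 mm tall), loose in its seat with about 4 mm play.
- tab0 (a point): One of four like tabs: upright white fin, 8 mm thick, standing out radially from the disc's rim (80 to 122 mm from the axis, 23 to 85 mm above the table). The point lies in the middle of its thickness, 107 mm from the axis and 65 mm above the table, clear outside the disc and cups. This one is one eighth turn counter-clockwise from the empty cup's seat.
- tab1 (a point): One of four like tabs: upright white fin, 8 mm thick, standing out radially from the disc's rim (80 to 122 mm from the axis, 23 to 85 mm above the table). The point lies in the middle of its thickness, 107 mm from the axis and 65 mm above the table, clear outside the disc and cups. This one is three eighths of a turn counter-clockwise from the empty cup's seat.
- tab2 (a point): One of four like tabs: upright white fin, 8 mm thick, standing out radially from the disc's rim (80 to 122 mm from the axis, 23 to 85 mm above the table). The point lies in the middle of its thickness, 107 mm from the axis and 65 mm above the table, clear outside the disc and cups. This one is three eighths of a turn clockwise from the empty cup's seat.
- tab3 (a point): One of four like tabs: upright white fin, 8 mm thick, standing out radially from the disc's rim (80 to 122 mm from the axis, 23 to 85 mm above the table). The point lies in the middle of its thickness, 107 mm from the axis and 65 mm above the table, clear outside the disc and cups. This one is one eighth turn clockwise from the empty cup's seat.
- dark_cup_mid (a point): Centre, 16 mm above its underside, of the cup of dark chocolate, 64 mm wide, about 35 mm tall, clipped into another seat of the carousel.
- milk_cup_mid (a point): Centre, 16 mm above its underside, of the cup of milk chocolate, 68 mm wide, about 35 mm tall, clipped into another seat of the carousel.
- crumb_cup_mid (a point): Centre, 16 mm above its underside, of the cup of brittle crumbs, 72 mm wide, about 35 mm tall, clipped into another seat of the carousel.
- bench_scraper: Bystander: bench scraper with a wooden grip. Origin at the centre of its underside.
- caramel_rule: Bystander: aluminium bar, 13 mm square and 310 mm long. Origin at the centre of its underside.
- kitchen_timer: Bystander: wind-up kitchen timer, 62 mm wide and 48 mm tall. Origin at the centre of its underside.
- spare_cup: Bystander: second empty steel cup, standing on the table away from the carousel; it has no part in the job. Origin at the centre of its underside.
- chocolate_a: Bystander: broken piece of chocolate, 12 mm thick, lying on the table beside the carousel. Origin at the centre of its underside.
- chocolate_b: Bystander: broken piece of chocolate, 12 mm thick, lying on the table beside the carousel. Origin at the centre of its underside.

How it is judged:
At the end, for the whole second after the job is handed in: The empty cup stands in its seat, its centre within 12 mm (seen from above) of the funnel tip, the disc at rest and the robot clear (horizontal distance between empty_cup_mid and funnel_tip below 0.012 m and velocity of joint disc between -0.03 and 0.03 rad/s and z of empty_cup_mid in the frame of disc_centre below 0.022 m); the robot touches nothing.
It fails at once if the empty cup on the carousel is lifted, tipped or taken from its seat (z of empty_cup_mid in the frame of disc_centre above 0.024 m or angle between empty_cup_mid's own z axis and vertical above 0.2 rad).
It fails at once if the robot touches a cup on the carousel (contact force between any of empty_cup, dark_cup, milk_cup, crumb_cup and the arm above 0.5 N or contact force between any of empty_cup, dark_cup, milk_cup, crumb_cup and the fingers above 0.5 N).
It fails at once if the disc or its tabs are squeezed or pushed with more than 25 N (contact force between disc and the fingers above 25 N).
It fails at once if another thing on the table is moved by more than 15 mm (distance of any of bench_scraper, caramel_rule, kitchen_timer, spare_cup, chocolate_a, chocolate_b from where it was at the start of the episode above 0.015 m).
It also fails if it takes over 64 s, if anything falls off the work surface, if the arm or the gripper's body presses on something with over 40 N, if the wrist force passes 120 N, or if a joint passes its speed limit or range.

### The arm

A 6-joint arm with a two-finger parallel gripper is mounted at the origin on a cart in front of the work surface, level with it; the furniture and walls round the work are solid. World frame = base frame: x ahead of the robot, y to its left, z up, the work surface at z = 0. Lengths are in m, angles in rad, forces in N, time in s.
With the tool pointing down it reaches from about 0.375 to 0.9 m from the base axis. Payload 3.1 kg.
Tool frame: the origin (TCP) lies midway between the tips of the shut fingers; the grasp point (between the pads) lies robot.grip_point_offset behind it (robot.grip_point_offset is the distance from the TCP to the grasp point, in m); z points along the fingers, y is the direction in which the jaws open and shut (so a half turn about z gives the same grasp; the last joint's range is limited). The gripper opens to 87 mm and grips with 3 to 60 N. Pads are 19 mm wide; open, the fingers measure 117 mm over their backs; the gripper's body (75 mm by 190 mm) begins 51 mm behind the grasp point.
Start: joints at [-1.466, 0.527, 1.433, -0, 1.181, -0.178], TCP at [0.175, -0.6, 0.223] pointing down, gripper open.
Joint ranges: [-3.08, 3.08], [-0.75, 2.2], [0.22, 2.44], [-1.43, 4.57], [0, 2.65], [-2.85, 2.85]. Speed limits (rad/s): [2.79, 2.79, 3.14, 3.14, 3.14, 3.14].

### API

Orientations are given as a unit quaternion [x, y, z, w].
In Python, from rig import robot, cams, hand_in gives the robot as it stands. The module is installed in compiled form; this text tells all that it offers.
- The arm moves only by the tool send_rows, never from a script. Its argument "steps" is one flat list of numbers, 5 for each row, row after row: the finger opening in m, from 0 to 0.087, then the shift along the tool's x, y, z in m, then the turn about the tool's z in rad. A call has 1 to 8 rows; each row is the pose to reach, as a shift and turn from the pose measured when the call began, along the tool's axes at that moment; what a row does not reach only later rows make up. A row lasts 1/8 s, in which the tool goes at most 62.5 mm and 10.7 degrees, less where a joint would pass 70% of its speed; a pose out of reach is approached as far as the arm can. A call with a gripper value outside its range is refused whole. The fingers move at their own pace and stop on an object; "force" is the grip in N (left out, the last holds). Time passes only in rows, so rows that repeat a pose let the fingers close. It gives the time, the measured TCP pose, the force and the opening at its end, in the units of the state.
- robot.get_obs(): the state, without advancing time (a new reading comes with each control period).
- cams.camera(name): name is "scene" or "top" or "wrist"; returns a dict with "color" (400x640x3 uint8, red, green, blue), "range_z" (400x640 float32, m along the optical axis (not along the pixel's ray), 0 where there is no reading), "intrinsics" (3x3 intrinsics, pixels), "k1" (the pictures are not rectified: a ray, as slopes to the right and down, at radius r is drawn at 1 + k1 r^2 times it, then the intrinsics apply), "extrinsics" (4x4, takes a point from camera to world coordinates). Camera axes: x right, y down, z forward; pixel columns grow to the right and rows downward; lengths in m; the calibration is good to about 2 mm. A picture is of the moment at which its call begins.
- hand_in(): hands the job in, once; it reports no verdict.
The state is a dict: "time": time; "q": joint angles; "joint_velocities": joint speeds; "joint_torque": joint torques, N m; "position": TCP position; "tool_rot": TCP orientation; "ft_force": force on the tool from outside, world axes, zero at the start; "moment": the same for the moment, N m; "grip_width": finger opening in m.
Only numpy, scipy, OpenCV 4.12 (cv2) and the standard library are available. Lean on these libraries where they do the work, as an engineer would, in place of code of your own. Each camera call takes 0.05 s, during which the arm holds its last target.

## Working session

There is one attempt and no reset: what is moved stays moved. The work goes in short steps, Python scripts to look and compute and a tool call to move; the robot and the scene stay as the last step left them, time stands still between calls to the robot, and variables do not carry over. Pictures are saved under pics/ and viewed, and the job is handed in when it is done.

Besides the shell and the picture viewer there is one more tool, called after "Call:" by a JSON object that holds its "op" and its "data". send_rows: Moves the arm, as the interface text tells. Its arguments: {"type":"object","properties":{"steps":{"type":"array","items":{"type":"number"}},"force":{"type":"number"}},"required":["steps"]}

```bash
mkdir -p pics; python3 - <<'E'
from rig import robot,cams
import cv2
o=robot.get_obs()
for k in o: print(k,o[k])
print(robot.grip_point_offset)
for n in ["scene","top","wrist"]:
    c=cams.camera(n); cv2.imwrite(f"pics/{n}0.png",c["color"][:,:,::-1]); print(n,c["intrinsics"].tolist(),c["k1"],c["extrinsics"].round(4).tolist())
E
```

```text
time 0.0
q [-1.46551781e+00  5.28472863e-01  1.43388134e+00 -1.32939130e-05
  1.18136942e+00 -1.78477201e-01]
joint_velocities [ 0.00067216 -0.00081293 -0.00082716  0.00182164  0.00025635  0.00128594]
joint_torque [-2.36859771e-03 -4.40044677e+01 -1.76594728e+01  6.32244092e-02
  5.82991086e-02 -1.79178937e-04]
position [ 0.1749389  -0.59927282  0.22157417]
tool_rot [ 9.89951288e-01  1.41404778e-01  3.28447949e-05 -1.06499417e-03]
ft_force [-0.54964096 -0.34643877 -0.12627836]
moment [ 0.03875653 -0.03186444 -0.00162861]
grip_width 0.08717282932711985
0.0187
scene [[406.6159195466735, 0.0, 326.92369691649475], [0.0, 406.6159195466735, 197.8155954019909], [0.0, 0.0, 1.0]] -0.0630017663734278 [[-0.6975, -0.5433, 0.4672, -0.0164], [-0.7165, 0.5164, -0.469, 0.5671], [0.0135, -0.6619, -0.7495, 0.9567], [0.0, 0.0, 0.0, 1.0]]
top [[481.5562579469943, 0.0, 325.4259462167463], [0.0, 481.5562579469943, 205.67752759105338], [0.0, 0.0, 1.0]] -0.08610627665071745 [[0.0005, -0.9906, 0.1365, 0.3171], [-1.0, -0.0012, -0.0045, 0.0283], [0.0047, -0.1365, -0.9906, 1.5523], [0.0, 0.0, 0.0, 1.0]]
wrist [[302.6584726369231, 0.0, 318.79913500767236], [0.0, 302.6584726369231, 198.41355971722095], [0.0, 0.0, 1.0]] -0.005969011450836297 [[0.2798, -0.9283, -0.2447, 0.2428], [-0.96, -0.2713, -0.0687, -0.5806], [-0.0026, 0.2542, -0.9672, 0.3839], [0.0, 0.0, 0.0, 1.0]]
```

View pics/scene0.png

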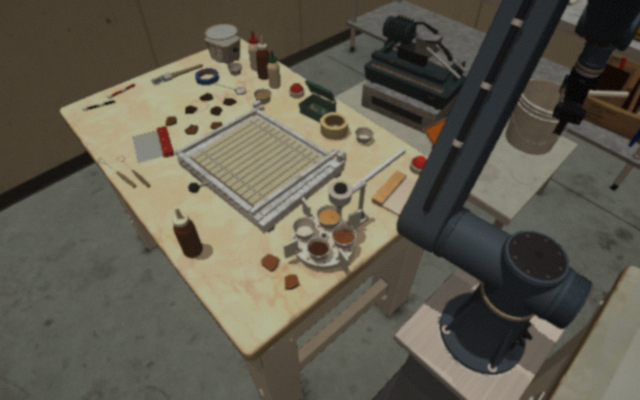

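View pics/top0.png

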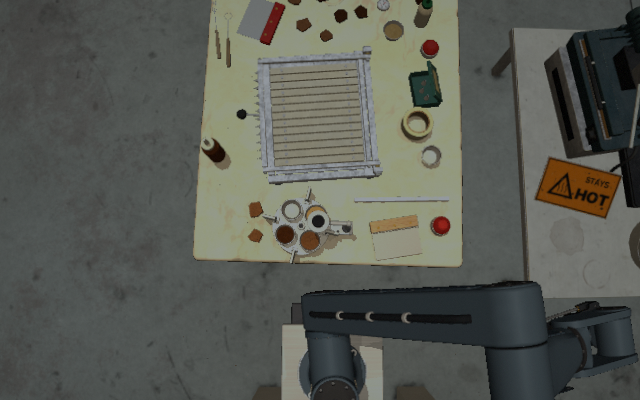

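```bash
cat > h.py <<'E'
import numpy as np,cv2
from rig import robot,cams
def D(c): return np.array([c["k1"],0,0,0,0.])
def slopes(c,uv):
    K=c["intrinsics"]; uv=np.atleast_2d(np.array(uv,float))
    d=(uv-K[:2,2])/[K[0,0],K[1,1]]; s=d.copy()
    for _ in range(30): s=d/(1+c["k1"]*(s**2).sum(1,keepdims=True))
    return s
def cast(c,uv,z):
    s=slopes(c,uv); E=c["extrinsics"]
    r=np.c_[s,np.ones(len(s))]@E[:3,:3].T; o=E[:3,3]
    return o+r*((z-o[2])/r[:,2])[:,None]
def proj(c,P):
    E=c["extrinsics"]; p=(np.atleast_2d(P)-E[:3,3])@E[:3,:3]; s=p[:,:2]/p[:,2:]
    s=s*(1+c["k1"]*(s**2).sum(1,keepdims=True)); K=c["intrinsics"]
    return s*[K[0,0],K[1,1]]+K[:2,2]
def cloud(c):
    z=c["range_z"]; v,u=np.mgrid[:400,:640]
    s=slopes(c,np.c_[u.ravel(),v.ravel()]); zz=z.reshape(-1,1)
    P=np.c_[s*zz,zz]@c["extrinsics"][:3,:3].T+c["extrinsics"][:3,3]
    P[zz[:,0]==0]=np.nan
    return P.reshape(400,640,3)
def crop(c,x0,x1,y0,y1,k,name):
    im=cv2.resize(c["color"][y0:y1,x0:x1,::-1],None,fx=k,fy=k,interpolation=cv2.INTER_CUBIC)
    cv2.imwrite(name,im)
E
python3 - <<'E'
from h import *
c=cams.camera("top"); crop(c,240,370,180,270,6,"pics/topc.png")
P=cloud(c)
for (u,v) in [(302,226),(308,195),(293,256),(291,210),(317,210),(318,221),(310,240),(285,234),(346,229),(250,150)]: print(u,v,P[v,u].round(3))
s=cams.camera("scene"); crop(s,270,380,170,280,5,"pics/scenec.png")
E
```

```text
302 226 [0.46  0.095 0.052]
308 195 [0.553 0.075 0.083]
293 256 [0.365 0.12  0.083]
291 210 [0.512 0.13  0.038]
317 210 [0.492 0.046 0.194]
318 221 [0.46  0.043 0.2  ]
310 240 [0.416 0.069 0.057]
285 234 [0.434 0.147 0.057]
346 229 [ 0.452 -0.044  0.03 ]
250 150 [0.716 0.271 0.004]
```

View pics/topc.png

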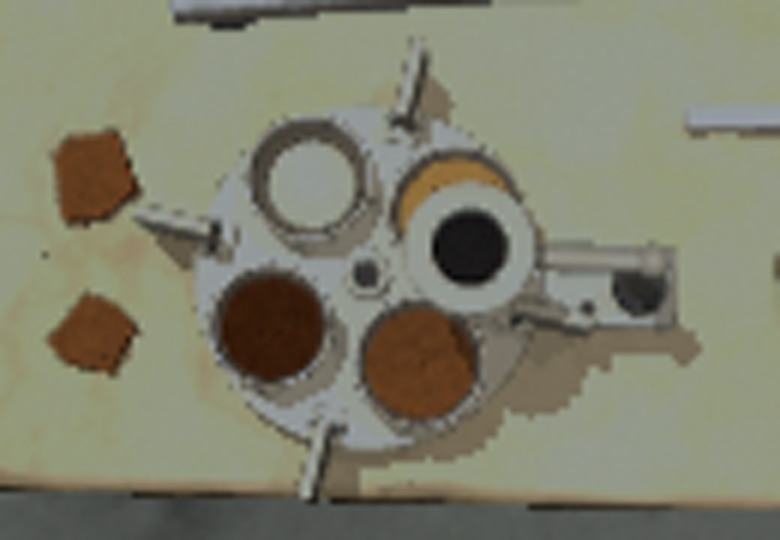

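View pics/scenec.png

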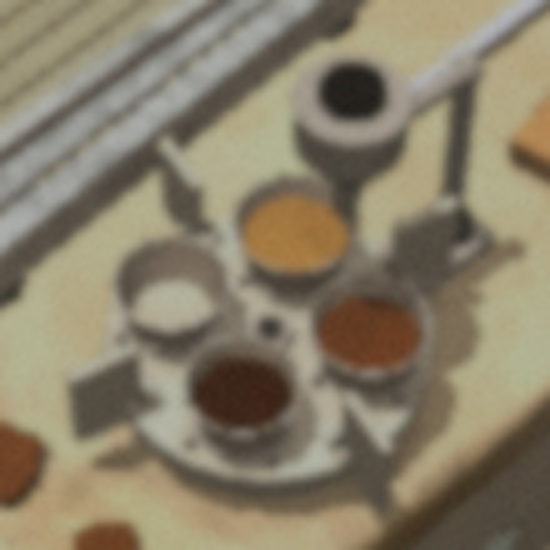

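```bash
python3 - <<'E'
from h import *
c=cams.camera("top"); P=cloud(c)
sub=np.zeros((400,640),bool); sub[180:272,255:360]=1
m=sub&(P[...,2]>0.074)&(P[...,2]<0.092)
n,l,st,ce=cv2.connectedComponentsWithStats(m.astype(np.uint8),connectivity=8)
for i in range(1,n):
    if st[i,4]<8: continue
    Q=P[l==i]; mu=Q[:,:2].mean(0); w,V=np.linalg.eigh(np.cov(Q[:,:2].T))
    print(ce[i].round(1),st[i,4],Q.mean(0).round(4),V[:,1].round(3),2*np.sqrt(3*w).round(4))
m=sub&(P[...,2]>0.15)
Q=P[m]; print("fun",m.sum(),Q[:,2].max())
m=sub&(P[...,2]>0.19); v,u=np.nonzero(m); (cx,cy),r=cv2.minEnclosingCircle(np.c_[u,v].astype(np.float32)); print(cx,cy,r,cast(c,[[cx,cy]],0.202))
# disc face
m=sub&(P[...,2]>0.030)&(P[...,2]<0.040); v,u=np.nonzero(m)
h=cv2.convexHull(np.c_[u,v].astype(np.float32))[:,0]; W=cast(c,h,0.035)[:,:2]
for w,p in zip(W,h): print(p,w.round(4))
for uv in [(291.7,209.5)]: print(cast(c,[uv],0.071))
print('hub',cast(c,[(301.,225.3)],0.05))
E
```

```text
[308.  192.5] 40 [0.5605 0.0754 0.084 ] [-0.975  0.224] [0.009 0.043]
[268.  216.1] 36 [0.4869 0.1979 0.0843] [0.243 0.97 ] [0.0082 0.0404]
[332.2 231.9] 38 [0.4386 0.0009 0.0831] [0.234 0.972] [0.0086 0.0404]
[291.9 255.7] 37 [0.366  0.1233 0.0836] [-0.972  0.234] [0.0084 0.0394]
fun 484 0.20984300655683974
317.7619934082031 220.7396240234375 11.089197158813477 [[0.4603519  0.04365495 0.202     ]]
[345. 228.] [ 0.4551 -0.0406]
[320. 247.] [0.395  0.0383]
[316. 250.] [0.3856 0.0509]
[292. 263.] [0.3448 0.126 ]
[277. 242.] [0.4105 0.1738]
[275. 239.] [0.42   0.1803]
[265. 218.] [0.4866 0.213 ]
[269. 182.] [0.6026 0.2022]
[279. 181.] [0.6059 0.1702]
[298. 180.] [0.6092 0.1093]
[305. 180.] [0.6092 0.0868]
[[0.50919683 0.12609341 0.071     ]]
hub [[0.4620538  0.09785105 0.05      ]]
```

```bash
python3 - <<'E'
from h import *
for n in("top","scene"):
    c=cams.camera(n); P=cloud(c)
    for a in np.arange(.56,.8,.04):
        m=(P[...,0]>a)&(P[...,0]<a+.04)&(P[...,1]>-.1)&(P[...,1]<.35); print(n,round(a,2),np.nanmax(P[...,2][m]).round(3))
    m=(P[...,2]>.185)&(abs(P[...,0]-.46)<.05)&(abs(P[...,1]-.05)<.06)
    v,u=np.nonzero(m); (e)=cv2.fitEllipse(cv2.convexHull(np.c_[u,v].astype(np.int32))); print(e,cast(c,[e[0]],.2))
    m=(P[...,2]>.13)&(P[...,2]<.17)&(abs(P[...,0]-.46)<.06)&(P[...,1]<.0)&(P[...,1]>-.08)
    Q=P[m]; print("bar",m.sum(),Q.mean(0), Q.min(0),Q.max(0))
E
```

```text
top 0.56 0.092
top 0.6 0.106
top 0.64 0.103
top 0.68 0.105
top 0.72 0.106
top 0.76 0.129
((317.83404541015625, 220.76380920410156), (21.876646041870117, 22.184120178222656), 145.15985107421875) [[0.46049566 0.04347418 0.2       ]]
bar 82 [ 0.45952223 -0.02771704  0.15474098] [ 0.45023855 -0.05325721  0.14664288] [ 4.65308364e-01 -9.92462732e-05  1.62276330e-01]
scene 0.56 0.086
scene 0.6 0.102
scene 0.64 0.103
scene 0.68 0.101
scene 0.72 0.103
scene 0.76 0.128
((339.56732177734375, 189.78688049316406), (19.400575637817383, 24.28791046142578), 95.18211364746094) [[0.45272216 0.05141566 0.2       ]]
bar 92 [ 0.45474533 -0.02953895  0.1513454 ] [ 0.44863676 -0.05125564  0.13051355] [ 0.46330894 -0.00134745  0.16019381]
```

Call:
{"op": "send_rows", "data": {"steps": [0,0,0,-0.06,0,0,0.0,0,-0.08,0]}}

```text
time: 0.65
position: [0.1753, -0.6017, 0.3061]
tool_rot: [0.99, 0.141, -0.0, 0.003]
ft_force: [0.8, 0.3, 0.1]
grip_width: 0.0746
```

```bash
cat >> h.py <<'E'
from scipy.spatial.transform import Rotation as R
A=np.array([.463,.0993])
def plan(targets):
    """targets: (x,y,z,yawdeg)"""
    o=robot.get_obs(); p=np.array(o["position"]); M=R.from_quat(o["tool_rot"]).as_matrix()
    y0=np.arctan2(M[1,0],M[0,0])
    print("now",p.round(4),"yaw",np.degrees(y0).round(1),"q6",o["q"][5].round(2),"w",o["grip_width"])
    for t in targets:
        d=M.T@(np.array(t[:3])-p); print(t, d.round(4), (-((np.radians(t[3])-y0+np.pi)%(2*np.pi)-np.pi)).round(3))
def pol(r,f,z): return (*(A+r*np.array([np.cos(np.radians(f)),np.sin(np.radians(f))])).round(4),z,f)
E
python3 -c "
from h import *
plan([(.5,-.3,.3,16.3)])"
```

```text
now [ 0.1753 -0.6017  0.3061] yaw 16.3 q6 -0.18 w 0.07460252987012986
(0.5, -0.3, 0.3, 16.3) [ 0.3962 -0.1987  0.0045] -0.001
```

Call:
{"op": "send_rows", "data": {"steps": [0,0.05,-0.025,0,0,0,0.1,-0.05,0,0,0,0.15,-0.075,0,0,0,0.2,-0.1,0,0,0,0.25,-0.125,0,0,0,0.3,-0.15,0,0,0,0.35,-0.175,0,0,0,0.4,-0.2,0,0]}}

```text
time: 1.65
position: [0.5045, -0.2963, 0.3047]
tool_rot: [0.99, 0.141, 0.0, 0.003]
ft_force: [0.4, -0.5, -1.0]
grip_width: 0.0016
```

```bash
python3 -c "
from h import *
plan([pol(.14,95,.3)])"
```

```text
now [ 0.5045 -0.2963  0.3047] yaw 16.3 q6 0.57 w 0.0015887773664505487
(np.float64(0.4508), np.float64(0.2388), 0.3, 95) [ 0.0983 -0.5288  0.0012] -1.374
```

Call:
{"op": "send_rows", "data": {"steps": [0,0.011,-0.06,0,-0.17,0,0.022,-0.12,0,-0.34,0,0.033,-0.18,0,-0.51,0,0.044,-0.24,0,-0.68,0,0.056,-0.3,0,-0.85,0,0.067,-0.36,0,-1.02,0,0.078,-0.42,0,-1.19,0,0.09,-0.48,0,-1.36]}}

```text
time: 2.65
position: [0.4561, 0.1915, 0.3019]
tool_rot: [0.679, 0.734, -0.002, 0.003]
ft_force: [1.2, 0.3, 0.2]
grip_width: 0.0004
```

```bash
python3 - <<'E'
from h import *
c=cams.camera("wrist"); cv2.imwrite("pics/w1.png",c["color"][:,:,::-1])
plan([pol(.113,95,.12),pol(.113,95,.05)])
E
```

```text
now [0.4544 0.1988 0.3019] yaw 95.0 q6 0.1 w 0.00033316259758733435
(np.float64(0.4532), np.float64(0.2119), 0.12, 95) [ 0.013  -0.0003  0.1819] 0.001
(np.float64(0.4532), np.float64(0.2119), 0.05, 95) [ 0.013  -0.0004  0.2519] 0.001
```

View pics/w1.png

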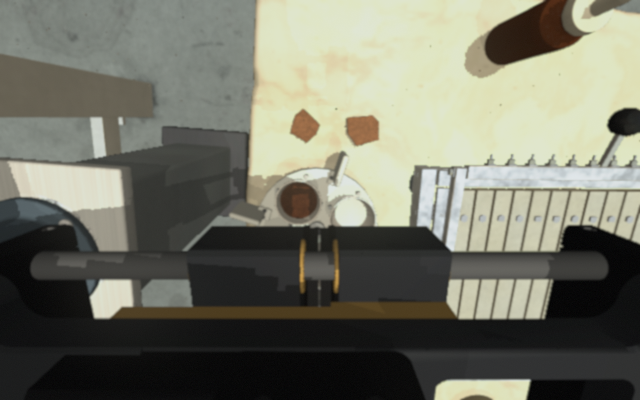

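Call:
{"op": "send_rows", "data": {"steps": [0,0.014,0,0.05,0,0,0.014,0,0.1,0,0,0.014,0,0.15,0,0,0.014,0,0.2,0,0,0.014,0,0.23,0,0,0.014,0,0.252,0,0,0.014,0,0.252,0,0,0.014,0,0.252,0]}}

```text
time: 3.7
position: [0.4542, 0.213, 0.0506]
tool_rot: [0.676, 0.737, 0.001, 0.001]
ft_force: [-0.3, -0.3, 0.3]
grip_width: 0.0005
```

```bash
python3 - <<'E'
from h import *
print(robot.get_obs()["ft_force"])
c=cams.camera("top"); crop(c,240,370,180,270,6,"pics/top2.png")
plan([pol(.113,f,.05) for f in range(91,60,-4)])
E
```

```text
[-0.30481123 -0.29268096  0.324362  ]
now [0.4544 0.2131 0.0509] yaw 95.0 q6 0.13 w 0.00039527910358305187
(np.float64(0.461), np.float64(0.2123), 0.05, 91) [-0.0013  0.0065  0.001 ] 0.07
(np.float64(0.4689), np.float64(0.2121), 0.05, 87) [-0.0022  0.0143  0.001 ] 0.14
(np.float64(0.4768), np.float64(0.2115), 0.05, 83) [-0.0035  0.0221  0.001 ] 0.21
(np.float64(0.4846), np.float64(0.2102), 0.05, 79) [-0.0055  0.0298  0.001 ] 0.28
(np.float64(0.4922), np.float64(0.2084), 0.05, 75) [-0.0079  0.0372  0.0011] 0.349
(np.float64(0.4998), np.float64(0.2061), 0.05, 71) [-0.0109  0.0446  0.0011] 0.419
(np.float64(0.5072), np.float64(0.2033), 0.05, 67) [-0.0143  0.0517  0.0011] 0.489
(np.float64(0.5143), np.float64(0.2), 0.05, 63) [-0.0182  0.0585  0.0011] 0.559
```

View pics/top2.png

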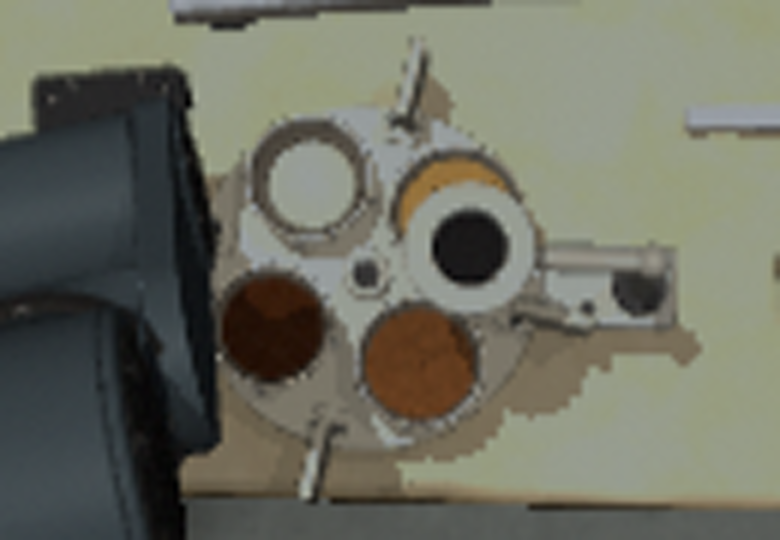

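Call:
{"op": "send_rows", "data": {"steps": [0,-0.001,0.005,0,0.05,0,-0.001,0.009,0,0.09,0,-0.0015,0.012,0,0.12,0,-0.002,0.0145,0,0.145,0,-0.0025,0.017,0,0.165,0,-0.003,0.0195,0,0.19,0,-0.0035,0.022,0,0.21,0,-0.0045,0.026,0,0.245]}}

```text
time: 4.75
position: [0.4806, 0.2108, 0.0509]
tool_rot: [0.761, 0.649, 0.001, 0.0]
ft_force: [-1.0, 0.2, 2.6]
grip_width: 0.0005
```

```bash
cat > chk.py <<'E'
from h import *
import sys
o=robot.get_obs(); print(o["ft_force"].round(2),o["time"])
c=cams.camera("top"); crop(c,240,370,180,270,6,"pics/"+sys.argv[1])
P=cloud(c)
sub=np.zeros((400,640),bool); sub[180:272,255:360]=1
m=sub&(P[...,2]>0.074)&(P[...,2]<0.092)&(P[...,0]<.6)
n,l,st,ce=cv2.connectedComponentsWithStats(m.astype(np.uint8),connectivity=8)
for i in range(1,n):
    if st[i,4]<15: continue
    d=np.nanmean(P[l==i],0)[:2]-A; print(ce[i].round(0),st[i,4],"r",np.hypot(*d).round(3),"ang",np.degrees(np.arctan2(d[1],d[0])).round(1))
E
python3 chk.py top3.png; python3 -c "
from h import *
plan([pol(.113,f,.05) for f in range(80,44,-4)])"
```

```text
[-1.    0.16  2.64] 4.75
[311. 193.] 37 r 0.1 ang -18.9
[331. 235.] 36 r 0.1 ang -109.0
[289. 255.] 37 r 0.101 ang 160.9
now [0.4816 0.2107 0.051 ] yaw 80.8 q6 0.36 w 0.0005355048465001568
(np.float64(0.4826), np.float64(0.2106), 0.05, 80) [0.    0.001 0.001] 0.014
(np.float64(0.4903), np.float64(0.2089), 0.05, 76) [-0.0004  0.0088  0.001 ] 0.084
(np.float64(0.4979), np.float64(0.2068), 0.05, 72) [-0.0013  0.0167  0.0011] 0.154
(np.float64(0.5053), np.float64(0.2041), 0.05, 68) [-0.0028  0.0244  0.0011] 0.224
(np.float64(0.5125), np.float64(0.2009), 0.05, 64) [-0.0048  0.032   0.0011] 0.293
(np.float64(0.5195), np.float64(0.1972), 0.05, 60) [-0.0073  0.0395  0.0011] 0.363
(np.float64(0.5262), np.float64(0.193), 0.05, 56) [-0.0104  0.0468  0.0012] 0.433
(np.float64(0.5326), np.float64(0.1883), 0.05, 52) [-0.014   0.0539  0.0012] 0.503
(np.float64(0.5386), np.float64(0.1833), 0.05, 48) [-0.018   0.0606  0.0012] 0.573
```

Call:
{"op": "send_rows", "data": {"steps": [0,-0.0005,0.009,0,0.085,0,-0.0015,0.017,0,0.155,0,-0.003,0.0245,0,0.225,0,-0.005,0.032,0,0.295,0,-0.0075,0.0395,0,0.365,0,-0.0105,0.047,0,0.435,0,-0.014,0.054,0,0.505,0,-0.018,0.0605,0,0.575]}}

```text
time: 5.8
position: [0.5381, 0.183, 0.0508]
tool_rot: [0.915, 0.404, 0.001, 0.0]
ft_force: [-2.0, 0.4, 0.9]
grip_width: 0.0002
```

```bash
python3 chk.py top4.png; python3 -c "
from h import *
plan([pol(.113,f,.05) for f in (45,41,37,33,29,26,25,24)])"
```

```text
[-2.03  0.41  0.86] 5.8
[326. 204.] 37 r 0.101 ang -51.6
[320. 250.] 35 r 0.101 ang -141.8
now [0.5395 0.1825 0.0509] yaw 47.6 q6 0.87 w 0.000743141605427192
(np.float64(0.5429), np.float64(0.1792), 0.05, 45) [-0.0002  0.0047  0.0009] 0.045
(np.float64(0.5483), np.float64(0.1734), 0.05, 41) [-0.0008  0.0126  0.0009] 0.115
(np.float64(0.5532), np.float64(0.1673), 0.05, 37) [-0.002   0.0203  0.001 ] 0.185
(np.float64(0.5578), np.float64(0.1608), 0.05, 33) [-0.0037  0.0281  0.001 ] 0.255
(np.float64(0.5618), np.float64(0.1541), 0.05, 29) [-0.006   0.0356  0.001 ] 0.325
(np.float64(0.5646), np.float64(0.1488), 0.05, 26) [-0.008   0.0412  0.001 ] 0.377
(np.float64(0.5654), np.float64(0.1471), 0.05, 25) [-0.0087  0.043   0.001 ] 0.394
(np.float64(0.5662), np.float64(0.1453), 0.05, 24) [-0.0095  0.0448  0.001 ] 0.412
```

Call:
{"op": "send_rows", "data": {"steps": [0,0,0.0045,0,0.045,0,-0.001,0.0125,0,0.115,0,-0.002,0.0205,0,0.185,0,-0.0035,0.028,0,0.255,0,-0.006,0.0355,0,0.325,0,-0.008,0.041,0,0.375,0,-0.0085,0.0425,0,0.39,0,-0.0075,0.038,0,0.35]}}

```text
time: 6.85
position: [0.5631, 0.1512, 0.051]
tool_rot: [0.971, 0.239, 0.003, 0.0]
ft_force: [-0.0, -0.0, -0.2]
grip_width: 0.0002
```

```bash
python3 chk.py top5.png; python3 -c "
from h import *
plan([pol(.113,30,.05),pol(.113,30,.15)]+[pol(.125,f,.15) for f in (60,90,120)])"
```

```text
[-0.02 -0.02 -0.21] 6.85
[333. 215.] 31 r 0.105 ang -74.2
[309. 256.] 36 r 0.101 ang -164.2
now [0.5622 0.1518 0.0509] yaw 27.8 q6 1.16 w 0.0002583952058948878
(np.float64(0.5609), np.float64(0.1558), 0.05, 30) [ 0.0007 -0.0041  0.0009] -0.039
(np.float64(0.5609), np.float64(0.1558), 0.15, 30) [ 0.0012 -0.004  -0.0991] -0.039
(np.float64(0.5255), np.float64(0.2076), 0.15, 60) [-0.006  -0.0663 -0.0992] -0.562
(np.float64(0.463), np.float64(0.2243), 0.15, 90) [-0.0535 -0.1102 -0.0995] -1.086
(np.float64(0.4005), np.float64(0.2076), 0.15, 120) [-0.1166 -0.1246 -0.0998] -1.609
```

Call:
{"op": "send_rows", "data": {"steps": [0,0.001,-0.004,0,-0.04,0,0.001,-0.004,-0.05,-0.04,0,0.001,-0.004,-0.1,-0.04,0,0.001,-0.004,-0.1,-0.04,0,-0.001,-0.035,-0.1,-0.2,0,-0.006,-0.066,-0.1,-0.38,0,-0.025,-0.09,-0.1,-0.56,0,-0.05,-0.11,-0.1,-0.74]}}

```text
time: 7.9
position: [0.4647, 0.2266, 0.1495]
tool_rot: [0.816, 0.578, 0.002, 0.001]
ft_force: [-0.5, 0.5, 0.5]
grip_width: 0.0002
```

```bash
python3 -c "
from h import *
plan([pol(.113,125,.15)]+[pol(.113,125,.05)])"
```

```text
now [0.4647 0.2266 0.1495] yaw 70.7 q6 0.57 w 0.00018587811582097065
(np.float64(0.3982), np.float64(0.1919), 0.15, 125) [-0.0547 -0.0513 -0.0008] -0.948
(np.float64(0.3982), np.float64(0.1919), 0.05, 125) [-0.0549 -0.0516  0.0992] -0.948
```

Call:
{"op": "send_rows", "data": {"steps": [0,-0.012,-0.022,0,-0.17,0,-0.03,-0.042,0,-0.34,0,-0.045,-0.05,0,-0.51,0,-0.055,-0.0515,0,-0.68,0,-0.055,-0.0515,0,-0.85,0,-0.055,-0.0515,0,-0.948,0,-0.055,-0.0515,0,-0.948,0,-0.055,-0.0515,0.02,-0.948]}}

```text
time: 8.9
position: [0.3988, 0.1921, 0.1295]
tool_rot: [0.462, 0.887, 0.002, 0.003]
ft_force: [0.2, -0.2, 0.5]
grip_width: 0.0004
```

```bash
python3 chk.py top6.png;python3 -c "
from h import *
plan([pol(.113,125,.05)])"
```

```text
[ 0.2  -0.22  0.51] 8.9
[291. 193.] 35 r 0.1 ang 15.9
[333. 215.] 30 r 0.105 ang -74.2
[309. 256.] 36 r 0.101 ang -164.2
now [0.3968 0.1916 0.1272] yaw 124.9 q6 -0.41 w 0.0004338986012805574
(np.float64(0.3982), np.float64(0.1919), 0.05, 125) [-0.0005  0.0013  0.0772] -0.001
```

View pics/top6.png

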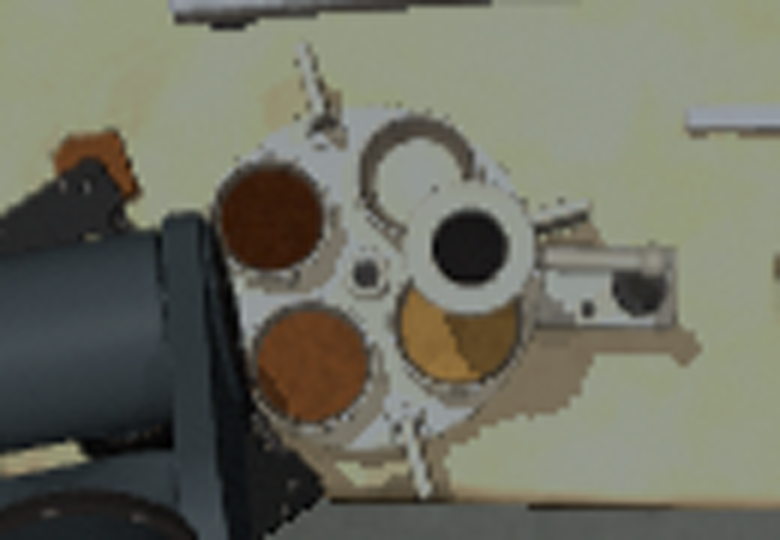

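Call:
{"op": "send_rows", "data": {"steps": [0,0,0.001,0.04,0,0,0,0.001,0.077,0,0,0,0.001,0.077,0,0,0,0.001,0.077,0]}}

```text
time: 9.45
position: [0.398, 0.1923, 0.0508]
tool_rot: [0.462, 0.887, 0.0, 0.0]
ft_force: [-0.2, -0.2, -0.3]
grip_width: 0.0001
```

```bash
python3 chk.py top7.png;python3 -c "
from h import *
plan([pol(.113,f,.05) for f in (122,119,117,115,113,111,107,103)])"
```

```text
[-0.18 -0.16 -0.32] 9.45
[291. 193.] 34 r 0.1 ang 15.9
[333. 215.] 30 r 0.105 ang -74.2
[309. 256.] 34 r 0.101 ang -164.2
now [0.3984 0.1924 0.0512] yaw 124.9 q6 -0.41 w 0.000564002794348105
(np.float64(0.4031), np.float64(0.1951), 0.05, 122) [-0.0005  0.0054  0.0012] 0.051
(np.float64(0.4082), np.float64(0.1981), 0.05, 119) [-0.0009  0.0113  0.0013] 0.103
(np.float64(0.4117), np.float64(0.2), 0.05, 117) [-0.0014  0.0153  0.0013] 0.138
(np.float64(0.4152), np.float64(0.2017), 0.05, 115) [-0.002   0.0191  0.0013] 0.173
(np.float64(0.4188), np.float64(0.2033), 0.05, 113) [-0.0027  0.023   0.0013] 0.208
(np.float64(0.4225), np.float64(0.2048), 0.05, 111) [-0.0036  0.0269  0.0013] 0.243
(np.float64(0.43), np.float64(0.2074), 0.05, 107) [-0.0058  0.0345  0.0013] 0.313
(np.float64(0.4376), np.float64(0.2094), 0.05, 103) [-0.0085  0.0419  0.0013] 0.383
```

Call:
{"op": "send_rows", "data": {"steps": [0,-0.0005,0.0055,0,0.05,0,-0.001,0.0115,0,0.105,0,-0.0015,0.0155,0,0.14,0,-0.002,0.019,0,0.175,0,-0.0027,0.023,0,0.21,0,-0.0036,0.027,0,0.245,0,-0.0058,0.0345,0,0.315,0,-0.0085,0.042,0,0.385]}}

```text
time: 10.5
position: [0.4377, 0.2095, 0.0514]
tool_rot: [0.625, 0.781, 0.001, 0.001]
ft_force: [-1.9, -1.8, 0.4]
grip_width: 0.0009
```

```bash
python3 chk.py top8.png;python3 -c "
from h import *
plan([pol(.113,f,.05) for f in range(99,70,-4)])"
```

```text
[-1.93 -1.79  0.41] 10.5
[299. 192.] 29 r 0.1 ang 2.8
[301. 256.] 31 r 0.099 ang -177.5
now [0.4396 0.2099 0.0515] yaw 102.6 q6 -0.0 w 0.0006058032481123586
(np.float64(0.4453), np.float64(0.2109), 0.05, 99) [-0.0002  0.0057  0.0015] 0.062
(np.float64(0.4532), np.float64(0.2119), 0.05, 95) [-0.001   0.0137  0.0015] 0.132
(np.float64(0.461), np.float64(0.2123), 0.05, 91) [-0.0023  0.0214  0.0016] 0.202
(np.float64(0.4689), np.float64(0.2121), 0.05, 87) [-0.0042  0.029   0.0016] 0.272
(np.float64(0.4768), np.float64(0.2115), 0.05, 83) [-0.0065  0.0366  0.0017] 0.342
(np.float64(0.4846), np.float64(0.2102), 0.05, 79) [-0.0095  0.0439  0.0017] 0.412
(np.float64(0.4922), np.float64(0.2084), 0.05, 75) [-0.0129  0.051   0.0017] 0.481
(np.float64(0.4998), np.float64(0.2061), 0.05, 71) [-0.0168  0.0579  0.0018] 0.551
```

Call:
{"op": "send_rows", "data": {"steps": [0,0,0.0055,0.001,0.06,0,-0.001,0.0135,0.001,0.13,0,-0.0023,0.0215,0.001,0.2,0,-0.0042,0.029,0.001,0.27,0,-0.0065,0.0365,0.001,0.34,0,-0.0095,0.044,0.001,0.41,0,-0.013,0.051,0.001,0.48,0,-0.017,0.058,0.001,0.55]}}

```text
time: 11.55
position: [0.4993, 0.2058, 0.0505]
tool_rot: [0.814, 0.58, 0.001, 0.001]
ft_force: [-2.2, -0.8, 0.3]
grip_width: 0.0005
```

```bash
python3 chk.py top9.png;python3 -c "
from h import *
plan([pol(.113,f,.05) for f in (68,65,62,59,57,55,53.5,52.2)])"
```

```text
[-2.17 -0.83  0.26] 11.55
[316. 196.] 36 r 0.101 ang -28.9
[328. 240.] 35 r 0.1 ang -119.1
[284. 253.] 38 r 0.102 ang 151.0
now [0.5012 0.2057 0.0507] yaw 70.8 q6 0.52 w 0.0006300697465219469
(np.float64(0.5053), np.float64(0.2041), 0.05, 68) [-0.0001  0.0044  0.0007] 0.049
(np.float64(0.5108), np.float64(0.2017), 0.05, 65) [-0.0006  0.0104  0.0007] 0.102
(np.float64(0.5161), np.float64(0.1991), 0.05, 62) [-0.0013  0.0162  0.0007] 0.154
(np.float64(0.5212), np.float64(0.1962), 0.05, 59) [-0.0024  0.022   0.0008] 0.207
(np.float64(0.5245), np.float64(0.1941), 0.05, 57) [-0.0033  0.0258  0.0008] 0.241
(np.float64(0.5278), np.float64(0.1919), 0.05, 55) [-0.0043  0.0296  0.0008] 0.276
(np.float64(0.5302), np.float64(0.1901), 0.05, 53.5) [-0.0052  0.0325  0.0008] 0.303
(np.float64(0.5323), np.float64(0.1886), 0.05, 52.2) [-0.0059  0.035   0.0008] 0.325
```

Call:
{"op": "send_rows", "data": {"steps": [0,0,0.0045,0,0.05,0,-0.0005,0.0105,0,0.1,0,-0.0013,0.016,0,0.155,0,-0.0024,0.022,0,0.205,0,-0.0033,0.026,0,0.24,0,-0.0043,0.0295,0,0.275,0,-0.0052,0.0325,0,0.303,0,-0.0059,0.034,0,0.32]}}

```text
time: 12.6
position: [0.5315, 0.1888, 0.0508]
tool_rot: [0.897, 0.442, 0.003, 0.001]
ft_force: [-1.8, 0.4, 0.6]
grip_width: 0.0006
```

```bash
python3 chk.py top10.png;python3 -c "
from h import *
plan([pol(.113,52.2,.05)])"
```

```text
[-1.79  0.41  0.59] 12.6
[324. 202.] 37 r 0.1 ang -47.1
[322. 248.] 35 r 0.1 ang -137.3
now [0.5318 0.1888 0.0508] yaw 52.4 q6 0.8 w 0.0006278443409892418
(np.float64(0.5323), np.float64(0.1886), 0.05, 52.2) [0.0002 0.0005 0.0008] 0.004
```

View pics/top10.png

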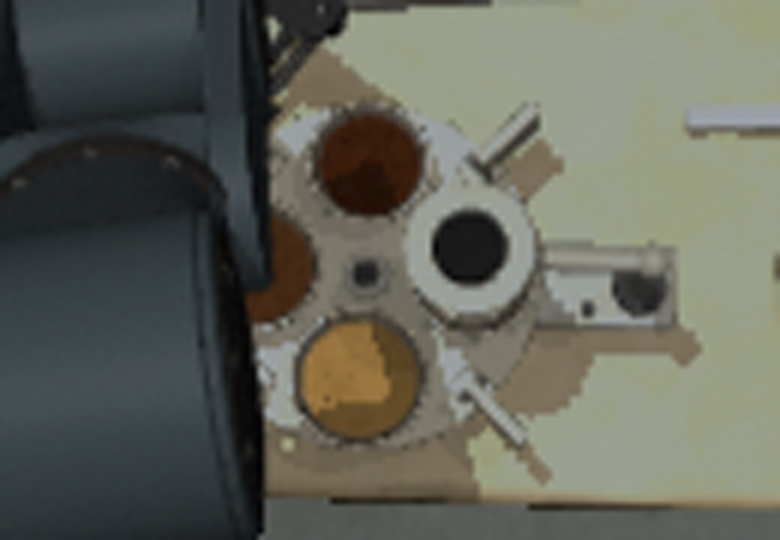

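Call:
{"op": "send_rows", "data": {"steps": [0,0,-0.004,0,0,0,0.002,-0.009,0,0,0,0.003,-0.009,-0.04,0,0,0.003,-0.009,-0.09,0,0,0.01,-0.009,-0.14,0,0,0.04,-0.03,-0.19,0,0,0.08,-0.05,-0.22,0,0,0.12,-0.07,-0.25,0]}}

```text
time: 13.65
position: [0.5477, 0.3277, 0.303]
tool_rot: [0.897, 0.442, 0.004, 0.001]
ft_force: [0.3, 0.3, -0.7]
grip_width: 0.0005
```

Call:
{"op": "send_rows", "data": {"steps": [0,0.04,0,0,0,0,0.08,-0.02,0,0,0,0.08,-0.02,0,0,0,0.08,-0.02,0,0]}}

```text
time: 14.15
position: [0.5799, 0.403, 0.3028]
tool_rot: [0.897, 0.442, 0.003, 0.001]
ft_force: [0.6, -1.4, -0.7]
grip_width: 0.0004
```

```bash
python3 chk.py top11.png; python3 - <<'E'
from h import *
s=cams.camera("scene"); crop(s,270,380,170,280,5,"pics/scene11.png")
t=cams.camera("top"); cv2.imwrite("pics/topfull.png",t["color"][:,:,::-1])
o=robot.get_obs(); print(o["position"],o["ft_force"],o["time"])
E
```

```text
[ 0.6  -1.43 -0.72] 14.15
[278. 200.] 35 r 0.101 ang 42.8
[324. 202.] 40 r 0.1 ang -47.5
[276. 246.] 40 r 0.101 ang 132.6
[322. 248.] 36 r 0.101 ang -137.3
[0.58043033 0.40221296 0.30346369] [-0.39235553  0.49051438  0.09386589] 14.3
```

View pics/scene11.png

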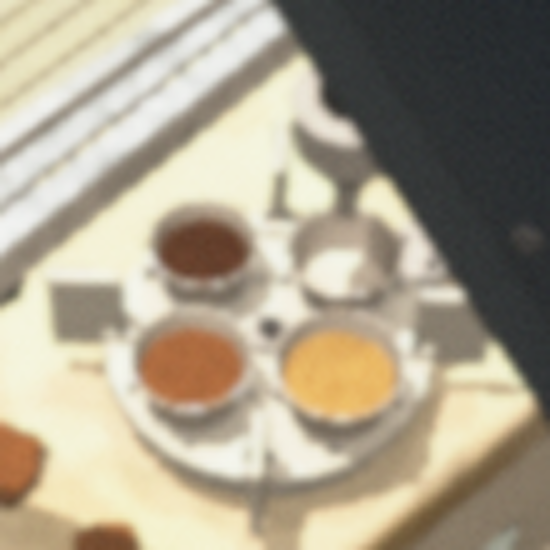

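View pics/topfull.png

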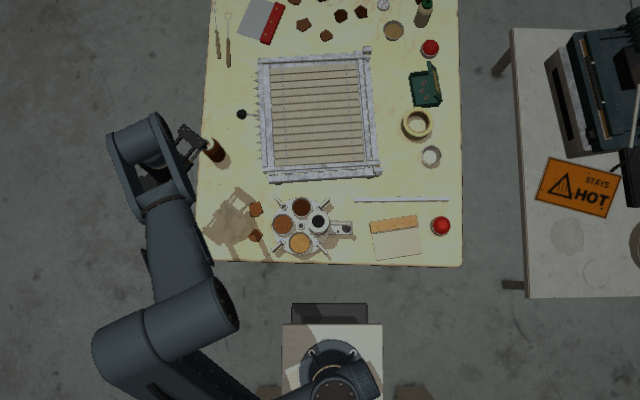

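Call:
{"op": "send_rows", "data": {"steps": [0,0,0,-0.04,0,0,0,0,-0.06,0,0,0,0,-0.06,0,0,0,0,-0.06,0]}}

```text
time: 14.8
position: [0.5795, 0.4012, 0.3624]
tool_rot: [0.898, 0.441, 0.003, 0.001]
ft_force: [0.3, -0.9, -1.1]
grip_width: 0.0004
```

```bash
python3 - <<'E'
from h import *
s=cams.camera("scene"); print(cast(s,[[270+346/5,170+240/5]],.071))
print(A+.056*np.array([np.cos(np.radians(-92.4)),np.sin(np.radians(-92.4))]))
P=cloud(cams.camera("top")); m=(P[...,1]>.25)&(P[...,1]<.42)&(P[...,0]>.6)&(P[...,0]<.75)&(P[...,2]<.27); print("bottle max z",P[m][:,2].max())
o=robot.get_obs(); print(o["position"],o["ft_force"],abs(o["joint_velocities"]).max())
E
python3 chk.py top12.png; python3 -c "
from rig import hand_in
print(hand_in())"
```

```text
[[0.45842967 0.0403067  0.071     ]]
[0.46065496 0.04334912]
bottle max z 0.1889421822624333
[0.57936113 0.40146642 0.36171297] [ 1.10968588 -0.3576194  -0.22423336] 0.0068161387703117695
[ 1.11 -0.36 -0.22] 14.9
[278. 200.] 36 r 0.101 ang 42.9
[324. 202.] 38 r 0.1 ang -47.4
[275. 246.] 37 r 0.102 ang 132.5
[322. 248.] 36 r 0.101 ang -137.4
the job is handed in; nothing more can be done
None
```

The empty cup now stands under the funnel by my measurements, and the job is handed in; I got no verdict back. I turned the disc about 124° clockwise by pushing two of its tabs in turn with the shut fingertips. Then I backed off, raised the arm and moved it clear, which took about 15 s in all.

**Cup position:** the last top view puts the empty cup's seat at about −92.4° round the axis. The funnel measures −92.5° to −93°, at (0.460, 0.043). A rough check of the cup's rim in the scene camera gave (0.458, 0.040), about 4 mm from the funnel, against the 12 mm limit. That reading was by eye from a partly hidden view and includes the cup's play in its seat.

**Forces:** the wrist readings I saw during the pushes stayed under about 3 N.

**At rest and clear:** the tab angles stayed the same within 0.1–0.2° across the last pictures. At hand-in the fingertips were 0.36 m up and away from everything. The tallest thing nearby, a bottle, is 0.19 m high.

**Other things on the table:** they looked unmoved in the last full top view. I did not measure their positions.

**Disagreement:** the scene camera's fit of the funnel rim was about 11 mm off from the top view. I judged it biased because it also took in the side of the cone, so I used the top view, which agreed with the given 56 mm radius and roughly (within about 1°) with the bar.

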